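# Set up the folding display stand on the lab bench

### The job

Get the folding display stand ready for its leg to be screwed down. First slide the printer paper roll up off the stand's spindle and leave it standing on end in the white tray; then flip the kickstand leg over centre until it stays fully down; then bring the forward-leaning display upright by its top rail, and finish still holding it there so that it cannot tip. Do not disturb the box, bottle or beaker.

Things in the scene. Friction and masses are not known exactly. Their poses are not given: they have to be found in the camera images.
- stand: Fixed aluminium base plate, 220 (x) x 180 (y) x 10 mm thick, origin at the centre of its underside. The display hinges on it at x +60 mm; a bare steel spindle stands up at x -77 mm. Its x axis points the way the display tips (roughly away from the robot; yaw up to 0.4 rad either side), its y axis runs along the hinge. Does not move.
- spindle_top (a point): Top centre of the spindle: a vertical steel pin 12 mm in diameter, 40 mm tall, standing on the base plate; its top is 50 mm above the bench. The leg's foot comes to sit on it when the leg is down and the display upright.
- roll: Loose roll of white printer paper, a cylinder 50 mm in diameter and 57 mm tall with a 20 mm hole right through, about 0.1 kg; origin at the centre of its underside, z axis along the hole. It starts standing on the base plate (its underside 10 mm above the bench) with the spindle inside the hole, 17 mm shorter than the roll. There it blocks the lowered leg.
- tray_in (a point): Centre of the inner floor (5 mm above the bench) of the white open tray, fixed, 120 x 120 mm outside, rim 25 mm above the bench, walls 5 mm. It stands to the left or the right of the stand.
- display: Grey display with its frame, 0.9 kg, hinged on the base plate; origin on the hinge axis, 30 mm above the bench, z up along the display, y along the hinge. Housing: z 20 to 135, x -5 to +45, y +-75 mm. It tips forward (stand's +x) from -0.03 to 0.36 rad off upright (stops); starts on the 0.36 stop. Front-heavy: falls forward unless held. At the rail, raising takes 2 to 3 N, holding 0.5 to 1 N.
- rail (a point): The display's steel top rail: a round bar 16 mm in diameter, 140 mm long along y, parallel to the hinge and 190 mm up from it (220 mm above the bench when upright); this point is the bar's middle. Carried at its ends on two posts (10 mm thick, at y -62 and +62 mm); the 47 mm gap between bar and housing is open. Turns with the display; y axis along the bar. Hold the display here.
- leg (a joint): Swing of the kickstand leg relative to the display, rad: 0 folded up, parallel to the display and rising past the rail (start); 2.27 fully down behind it. Swings backwards (stand's -x) about an axis parallel to the hinge. It stays up by leaning past upright; once pushed over centre (upright, about 0.36 with the display on its stop) its weight drops it fully down. Under 1 N at the tip moves it.
- leg_foot (a point): Centre of the rubber ball foot (20 mm in diameter) at the leg's free end, 140 mm from the leg's pivot. The leg is a round rod 12 mm in diameter at y 0 of the stand; its pivot is on the display, 120 mm up from the hinge and 30 mm behind it (x -30 mm). Folded, the foot stands some 70 mm above the rail with a 16 mm gap between leg and rail; the space in front of the leg (+x) above the rail is free.
- slidebox: Loose cardboard box of slides, 85 x 85 x 40 mm, on the side of the stand away from the tray; origin at the centre of its underside. Leave alone.
- reagent: Loose amber bottle, 60 mm in diameter, 130 mm tall, standing to the left beyond the tray or box; origin at the centre of its underside. Leave alone.
- beaker: Loose glass beaker, 72 mm in diameter, 85 mm tall, standing to the right beyond the tray or box; origin at the centre of its underside. Leave alone.
Mind the look-alikes: they are no part of the job. What is meant by the roll is not green, and is the larger of those in its own colour.

How it is judged:
By the outcome, as a careful person would: the job done as asked, in the order asked, and still so for the second after the job is handed in, while the arm keeps its last pose, push and grip.
It also fails if it takes over 62 s, if anything falls off the work surface, if the arm or the gripper's body presses on something with over 40 N, if the wrist force passes 120 N, or if a joint passes its speed limit or range.

### The arm

A 7-joint arm with a two-finger parallel gripper is mounted at the origin on the work surface. World frame = base frame: x ahead of the robot, y to its left, z up, the work surface at z = 0. Lengths are in m, angles in rad, forces in N, time in s.
With the tool pointing down it reaches from about 0.425 to 0.95 m from the base axis. Payload 4.7 kg.
Tool frame: the origin (TCP) lies on the centre line of the jaws, within the pads' length; the fingertips stand 17 mm ahead of it and the grasp point (between the pads) lies 2 mm behind it (ctrl.nose_length is the distance from the TCP to the fingertips, in m); y points along the fingers, x is the direction in which the jaws open and shut, and the axes are right-handed (so a half turn about y gives the same grasp; the last joint's range is limited). The gripper opens to 87 mm and grips with 3 to 60 N. Pads are 19 mm wide; open, the fingers measure 117 mm over their backs; the gripper's body (75 mm by 190 mm) begins 51 mm behind the grasp point.
Start: joints at [-1.374, 0.469, -0.049, 1.532, 0.024, 1.141, -0.082], TCP at [0.151, 0.658, 0.215] pointing down, gripper open.
Joint ranges: [-2.59, 2.59], [-0.33, 1.99], [-1.39, 1.29], [0.1, 2.45], [-1.04, 4.18], [0.21, 1.99], [-2.66, 2.66]. Speed limits (rad/s): [2.57, 2.57, 3.14, 3.14, 3.14, 3.14, 3.14].

### API

Orientations are given as [roll, pitch, yaw] about the fixed x, y, z axes, in that order (R = Rz(yaw) Ry(pitch) Rx(roll)).
In Python, from bench import ctrl, imaging gives the robot as it stands. The module is installed in compiled form; this text tells all that it offers.
- The arm moves only by the tool step_arm, never from a script. Its argument "targets" is a list of rows, each a list of 4 numbers: the shift along the tool's x, y, z in mm, then the turn about the tool's y in degrees. In form: [[tx, ty, tz, roll], ...]. A call has exactly 10 rows; each row is the pose to reach, as a shift and turn from the pose commanded when the call began, along the tool's axes at that moment; what a row does not reach only later rows make up. A row lasts 1/8 s, in which the tool goes at most 62.5 mm and 10.7 degrees, less where a joint would pass 70% of its speed; a pose out of reach is approached as far as the arm can. A call with a gripper value outside its range is refused whole. "hand" is the finger opening in mm, from 0 to 87, set as the call begins (left out, the last holds). The fingers move at their own pace and stop on an object; "newtons" is the grip in N (left out, the last holds). Time passes only in rows, so rows that repeat a pose let the fingers close, or fill a call up. It gives the time, the measured TCP pose, the force and the opening at its end, in the units of the state.
- ctrl.get_state(): the state, without advancing time (a new reading comes with each control period).
- imaging.get_image(name): name is "side" or "top" or "wrist"; returns (picture, depth): 400x640x3 uint8, blue, green, red; 400x640 float32, m along the optical axis (not along the pixel's ray), 0 where there is no reading.
- imaging.camera_model(name): a dict with "camera_matrix" (3x3 intrinsics, pixels), "R" (3x3) and "t" (3): a world point X has camera coordinates R X + t. Camera axes: x right, y down, z forward; pixel columns grow to the right and rows downward; lengths in m; the calibration is good to about 2 mm. A picture is of the moment at which its call begins: read the wrist's pose just before it. camera_model takes no time and is no camera call; for the wrist camera it gives the pose at the moment of the call.
- ctrl.close_job(): hands the job in, once; it reports no verdict.
The state is a dict: "time_s": time; "joint_pos": joint angles; "qvel": joint speeds; "joint_efforts": joint torques, N m; "position": TCP position; "tool_rot": TCP orientation; "wrist_force": force on the tool from outside, world axes, zero at the start; "wrist_torque": the same for the moment, N m; "opening": finger opening in m.
Only numpy, scipy, OpenCV 4.12 (cv2) and the standard library are available. Lean on these libraries where they do the work, as an engineer would, in place of code of your own. Each camera call takes 0.05 s, during which the arm holds its last target. There are 200 camera calls.

## Working session

There is one attempt and no reset: what is moved stays moved. The work goes in short steps, Python scripts to look and compute and a tool call to move; the robot and the scene stay as the last step left them, time stands still between calls to the robot, and variables do not carry over. Pictures are saved under pics/ and viewed, on a budget of 10 in all, crops included, one or two more only if the job needs it, and the job is handed in when it is done.

Besides the shell and the picture viewer there is one more tool, called after "Call:" by a JSON object that holds its "name" and its "arguments". step_arm: Moves the arm, as the interface text tells. Its arguments: {"type":"object","properties":{"targets":{"type":"array","items":{"type":"array","items":{"type":"number"}}},"hand":{"type":"number"},"newtons":{"type":"number"}},"required":["targets"]}

```bash
mkdir -p pics; cat > h.py <<'E'
import numpy as np, cv2
from bench import ctrl, imaging
def look(n):
    m=imaging.camera_model(n); p,d=imaging.get_image(n); return p,d,m
def pts(d,m):
    K=m["camera_matrix"];v,u=np.mgrid[:d.shape[0],:d.shape[1]]
    c=np.stack([(u-K[0,2])/K[0,0]*d,(v-K[1,2])/K[1,1]*d,d],-1)
    return (c-np.array(m["t"]).reshape(3))@np.array(m["R"])
E
python3 - <<'E'
from h import *
print(ctrl.get_state())
for n in("top","side"):
    p,d,m=look(n);cv2.imwrite(f"pics/{n}0.png",p);np.save(f"{n}0.npy",pts(d,m));print(n,m)
E
```

```text
{'time_s': 0.0, 'joint_pos': array([-1.37390614,  0.46945411, -0.0485876 ,  1.53368566,  0.02410526,
        1.14101308, -0.08227159]), 'qvel': array([-1.15291450e-03,  3.44933928e-05,  1.82362968e-03, -1.00684464e-04,
       -6.11643003e-04, -2.61482336e-03,  2.58865232e-04]), 'joint_efforts': array([ 1.52297189e-04, -5.07964325e+01, -8.11428018e-02, -2.36156452e+01,
       -6.16343203e-02,  3.78867052e-02,  1.62264532e-04]), 'position': array([0.15097543, 0.65726647, 0.2142944 ]), 'tool_rot': array([-1.57087739,  0.00197269,  1.34506157]), 'wrist_force': array([-0.44162935, -0.74188523,  0.33802494]), 'wrist_torque': array([-0.01566543,  0.0210137 ,  0.01736521]), 'opening': 0.08741505704826719}
top {'camera_matrix': array([[418.44089405,   0.        , 317.1918725 ],
       [  0.        , 418.44089405, 204.75205024],
       [  0.        ,   0.        ,   1.        ]]), 'R': array([[ 0.00249843, -0.99948768,  0.0319081 ],
       [-0.98131767, -0.00858897, -0.19220267],
       [ 0.19237826, -0.03083177, -0.98083638]]), 't': array([-0.01714859,  0.52023533,  1.01649673])}
side {'camera_matrix': array([[365.17476341,   0.        , 321.39492674],
       [  0.        , 365.17476341, 192.8061396 ],
       [  0.        ,   0.        ,   1.        ]]), 'R': array([[ 0.83173308, -0.55463379,  0.02452433],
       [-0.27111702, -0.44432429, -0.85385683],
       [ 0.48447461,  0.70353201, -0.51992987]]), 't': array([-0.41288164,  0.27728831,  0.87221423])}
```

View pics/top0.png

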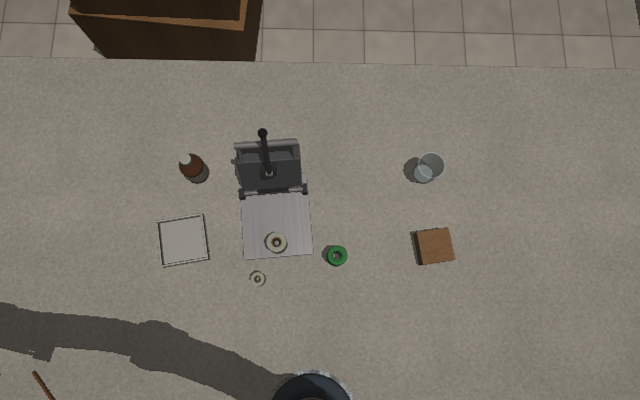

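View pics/side0.png

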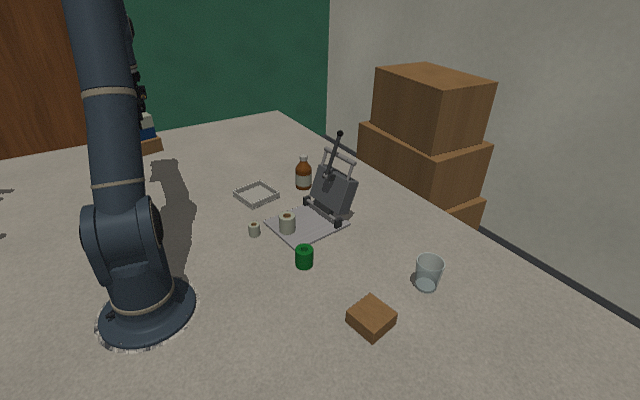

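The top view shows three rolls: a white one on the plate at (276,242), a smaller white one on the bench at (257,279), and a green one at (337,255). The large white one on the plate, over the spindle, fits the description. The tray is at (183,240), the rail near (266,143) and the leg foot at (262,133). Next I'll confirm the roll in a crop and measure.

```bash
python3 - <<'E'
from h import *
a=cv2.imread("pics/top0.png");P=np.load("top0.npy")
cv2.imwrite("pics/crop0.png",cv2.resize(a[115:305,145:350],None,fx=3,fy=3,interpolation=cv2.INTER_CUBIC))
def sel(n,u0,u1,v0,v1,z0,z1):
    q=P[v0:v1,u0:u1].reshape(-1,3);q=q[(q[:,2]>z0)&(q[:,2]<z1)]
    r=cv2.minAreaRect((q[:,:2]*1000).astype(np.float32))
    print(n,len(q),q.mean(0).round(4),q.min(0).round(3),q.max(0).round(3),"rect",np.round(r[0],1),np.round(r[1],1),round(r[2],1))
    return q
sel("roll",255,300,225,258,.057,.08)
sel("small",245,270,268,292,.015,.06)
sel("plate",236,318,190,265,.006,.0145)
sel("tray",150,215,205,275,.017,.032)
sel("trayfloor",150,215,205,275,.003,.008)
q=sel("rail",230,305,125,160,.19,.222)
sel("foot",250,275,122,145,.235,.35)
print(np.c_[P[136:152:2,240],P[136:152:2,290]].round(3))
E
```

```text
roll 275 [0.4238 0.0865 0.067 ] [0.401 0.063 0.057] [0.448 0.11  0.073] rect [424.2  86.3] [47.1 47. ] 0.9
small 150 [0.3348 0.1326 0.0388] [0.319 0.116 0.015] [0.351 0.149 0.045] rect [334.9 132.6] [31.8 33.3] 0.1
plate 3870 [0.4774 0.0922 0.0104] [ 0.373 -0.01   0.006] [0.567 0.186 0.014] rect [469.6  89. ] [195.8 193.3] 89.2
tray 453 [0.433  0.3317 0.0239] [0.365 0.262 0.017] [0.501 0.399 0.031] rect [433.2 330.3] [120.4 120.6] 10.0
trayfloor 1606 [0.4327 0.333  0.0053] [0.346 0.249 0.003] [0.526 0.424 0.008] rect [436.3 336.2] [185.9 167.4] 2.8
rail 467 [0.6236 0.1048 0.2126] [0.59  0.036 0.191] [0.641 0.175 0.222] rect [613.  104.2] [ 46.5 139.2] 5.2
foot 121 [0.6187 0.1045 0.2815] [0.608 0.096 0.249] [0.632 0.114 0.296] rect [620.  104.9] [23.6 18.1] 0.3
[[ 0.72   0.197  0.001  0.724  0.06  -0.002]
 [ 0.716  0.197 -0.002  0.639  0.052  0.213]
 [ 0.71   0.197 -0.001  0.633  0.051  0.217]
 [ 0.628  0.162  0.213  0.63   0.051  0.213]
 [ 0.623  0.161  0.216  0.626  0.052  0.21 ]
 [ 0.617  0.161  0.218  0.643  0.054  0.146]
 [ 0.616  0.162  0.207  0.637  0.054  0.149]
 [ 0.614  0.163  0.2    0.631  0.053  0.152]]
```

View pics/crop0.png

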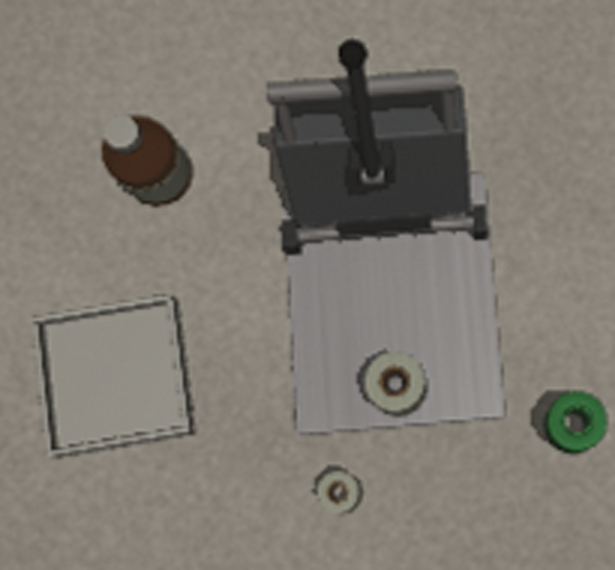

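The crop confirms it: the large white roll on the plate, with the spindle tip visible in its hole. Its top is at 67 mm, as it must be. Stand yaw is about 0.09, and rail and foot match the geometry computed from the spindle to about 2 mm.

```bash
cat > go.py <<'E'
import sys
from h import *
from scipy.spatial.transform import Rotation as Ro
s=ctrl.get_state();R=Ro.from_euler("xyz",s["tool_rot"])
for a in sys.argv[1:]:
    x,y,z,w=map(float,a.split(","))
    d=R.inv().apply(np.array([x,y,z])-s["position"])*1000
    t=np.degrees((s["tool_rot"][2]-w+np.pi)%(2*np.pi)-np.pi)
    print(a,d.round(1),round(t,1))
print(s["time_s"],s["position"].round(4),s["tool_rot"].round(3),s["wrist_force"].round(1),s["opening"].round(4),s["joint_pos"].round(2))
E
python3 go.py .433,.331,.2,.65 .424,.0865,.16,.09 .424,.0865,.1,.09
```

```text
.433,.331,.2,.65 [-254.9   14.9 -347.9] 39.8
.424,.0865,.16,.09 [-495.1   55.3 -393.8] 71.9
.424,.0865,.1,.09 [-495.   115.3 -393.8] 71.9Traceback (most recent call last):
  File "go.py", line 10, in <module>
    print(s["time_s"],s["position"].round(4),s["tool_rot"].round(3),s["wrist_force"].round(1),s["opening"].round(4),s["joint_pos"].round(2))
                                                                                              ^^^^^^^^^^^^^^^^^^
AttributeError: 'float' object has no attribute 'round'
```

Call:
{"name": "step_arm", "arguments": {"targets": [[-30,0,-42,5],[-65,2,-90,10],[-105,5,-145,17],[-150,8,-205,25],[-200,12,-275,33],[-235,14,-320,38],[-255,15,-348,40],[-300,22,-357,46],[-350,32,-368,53],[-400,40,-378,60]], "hand": 87, "newtons": 15}}

```text
time_s: 1.35
position: [0.4296, 0.1814, 0.1748]
tool_rot: [-1.571, 0.0, 0.293]
wrist_force: [1.4, -0.9, -0.3]
opening: 0.0872
```

```bash
sed -i 's/s\["opening"\].round(4)/round(s["opening"],4)/' go.py; python3 go.py .424,.0865,.16,.09 .424,.0865,.1,.09
```

```text
.424,.0865,.16,.09 [-32.8  14.8 -89.3] 11.7
.424,.0865,.1,.09 [-32.8  74.8 -89.3] 11.7
1.35 [0.4296 0.1814 0.1748] [-1.571  0.     0.293] [ 1.4 -0.9 -0.3] 0.0872 [-0.8   0.17  0.35  2.07 -0.07  0.91 -0.11]
```

Call:
{"name": "step_arm", "arguments": {"targets": [[-8,4,-22,3],[-16,9,-45,6],[-25,14,-68,9],[-31,20,-84,11],[-33,25,-89,11.7],[-33,30,-89,11.7],[-33,35,-89,11.7],[-33,35,-89,11.7],[-33,35,-89,11.7],[-33,35,-89,11.7]]}}

```text
time_s: 2.6
position: [0.4246, 0.0889, 0.1405]
tool_rot: [-1.571, -0.0, 0.094]
wrist_force: [0.0, -0.4, -0.8]
opening: 0.0868
```

```bash
python3 - <<'E'
from h import *
p,d,m=look("wrist");P=pts(d,m);cv2.imwrite("pics/w1.png",p)
q=P[(P[...,2]>.06)&(P[...,2]<.074)&(np.hypot(P[...,0]-.424,P[...,1]-.0865)<.05)]
print(len(q),q.mean(0),q.min(0),q.max(0)); r=cv2.minEnclosingCircle((q[:,:2]*1000).astype(np.float32));print(r)
E
python3 go.py .424,.0865,.053,.09
```

```text
2017 [0.4258719  0.09014182 0.06698201] [0.40141685 0.06438414 0.06012174] [0.45079989 0.11370974 0.06954338]
((426.00335693359375, 88.80062103271484), 24.935073852539062)
.424,.0865,.053,.09 [-0.9 87.5 -2.3] 0.2
2.65 [0.4246 0.0888 0.1405] [-1.571 -0.     0.094] [0.1 0.4 0.2] 0.0869 [-0.69  0.17  0.43  2.18 -0.1   0.81 -0.1 ]
```

View pics/w1.png

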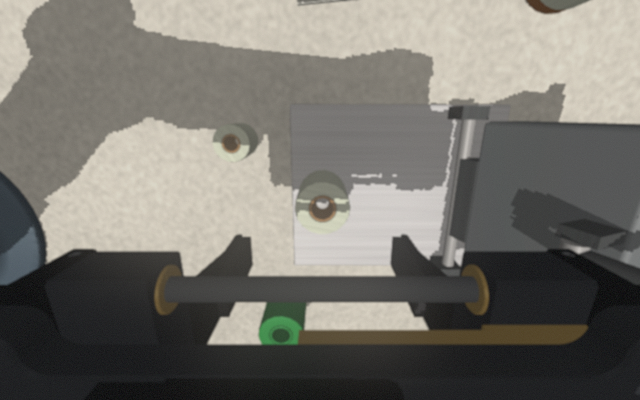

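The wrist view shows the roll at (322,205), centred between the open fingers, with the small roll at (233,143) and the green one at (281,330) clear of them. I'll go down and grip.

Call:
{"name": "step_arm", "arguments": {"targets": [[1,15,0,0],[1,30,0,0],[1,45,0,0],[1,60,0,0],[1,72,0,0],[1,82,0,0],[1,87,0,0],[1,87,0,0],[1,87,0,0],[1,87,0,0]]}}

```text
time_s: 3.9
position: [0.4258, 0.0889, 0.0537]
tool_rot: [-1.57, -0.001, 0.094]
wrist_force: [-0.4, 0.3, 0.0]
opening: 0.0869
```

Call:
{"name": "step_arm", "arguments": {"targets": [[0,0,0,0],[0,0,0,0],[0,0,0,0],[0,0,0,0],[0,0,0,0],[0,0,0,0],[0,0,0,0],[0,0,0,0],[0,0,0,0],[0,0,0,0]], "hand": 40}}

```text
time_s: 5.15
position: [0.4255, 0.0887, 0.0533]
tool_rot: [-1.571, -0.0, 0.094]
wrist_force: [0.1, -0.4, -0.5]
opening: 0.0492
```

Call:
{"name": "step_arm", "arguments": {"targets": [[0,-5,0,0],[0,-12,0,0],[0,-20,0,0],[0,-30,0,0],[0,-40,0,0],[0,-50,0,0],[0,-60,0,0],[0,-68,0,0],[0,-72,0,0],[0,-72,0,0]]}}

```text
time_s: 6.4
position: [0.4256, 0.0888, 0.1255]
tool_rot: [-1.571, -0.0, 0.094]
wrist_force: [-0.0, 0.3, -0.8]
opening: 0.0489
```

```bash
python3 go.py .433,.331,.13,.65 .433,.331,.052,.65
```

```text
.433,.331,.13,.65 [ 30.1  -4.4 240.4] -31.9
.433,.331,.052,.65 [ 30.   73.6 240.4] -31.9
6.4 [0.4256 0.0888 0.1255] [-1.571 -0.     0.094] [-0.   0.3 -0.8] 0.0489 [-0.68  0.2   0.43  2.19 -0.12  0.77 -0.08]
```

Call:
{"name": "step_arm", "arguments": {"targets": [[3,-3,24,-3],[7,-4,58,-7],[12,-4,95,-12],[17,-4,135,-18],[22,-4,175,-23],[26,-4,205,-27],[29,-4,228,-31],[30,-4,240,-32],[30,-4,240,-32],[30,-4,240,-32]]}}

```text
time_s: 7.65
position: [0.4331, 0.3291, 0.1292]
tool_rot: [-1.571, 0.001, 0.65]
wrist_force: [0.7, 0.3, -0.9]
opening: 0.0492
```

Call:
{"name": "step_arm", "arguments": {"targets": [[0,10,0,0],[0,23,0,0],[0,36,0,0],[0,49,0,0],[0,60,0,0],[0,69,0,0],[0,75,0,0],[0,79,0,0],[0,80,0,0],[0,80,0,0]]}}

```text
time_s: 8.9
position: [0.4331, 0.3306, 0.0495]
tool_rot: [-1.571, -0.0, 0.652]
wrist_force: [-0.7, -0.4, -1.0]
opening: 0.0488
```

```bash
python3 go.py .433,.331,.0485,.65
```

```text
.433,.331,.0485,.65 [0.2 1.  0.3] 0.1
8.9 [0.4331 0.3306 0.0495] [-1.571 -0.     0.652] [-0.7 -0.4 -1. ] 0.0488 [-0.88  0.47  0.19  2.   -0.14  0.68  0.05]
```

Call:
{"name": "step_arm", "arguments": {"targets": [[0,1,0,0],[0,1,0,0],[0,1,0,0],[0,1,0,0],[0,1,0,0],[0,1,0,0],[0,1,0,0],[0,1,0,0],[0,1,0,0],[0,1,0,0]]}}

```text
time_s: 10.15
position: [0.4329, 0.3306, 0.0484]
tool_rot: [-1.571, -0.0, 0.652]
wrist_force: [-0.3, -0.6, -0.6]
opening: 0.049
```

Call:
{"name": "step_arm", "arguments": {"targets": [[0,0,0,0],[0,0,0,0],[0,0,0,0],[0,0,0,0],[0,0,0,0],[0,-5,0,0],[0,-20,0,0],[0,-40,0,0],[0,-65,0,0],[0,-95,0,0]], "hand": 72}}

```text
time_s: 11.4
position: [0.4329, 0.3304, 0.145]
tool_rot: [-1.571, -0.0, 0.652]
wrist_force: [0.5, 1.0, 0.7]
opening: 0.072
```

```bash
python3 - <<'E'
from h import *
p,d,m=look("top");P=pts(d,m)
q=P[(abs(P[...,0]-.433)<.05)&(abs(P[...,1]-.331)<.05)&(P[...,2]>.055)&(P[...,2]<.066)];print("roll top?",len(q),q.mean(0) if len(q) else 0)
p,d,m=look("side");P=pts(d,m)
b=P[(np.hypot(P[...,0]-.433,P[...,1]-.331)<.06)&(P[...,2]>.03)&(P[...,2]<.09)];print("side roll",len(b),b.mean(0),b.max(0))
E
python3 go.py .433,.331,.36,.5 .55,.2,.37,.3 .67,.1065,.37,.09
```

```text
roll top? 91 [0.44303379 0.31876421 0.0616414 ]
side roll 185 [0.42944253 0.31912097 0.05225171] [0.45835144 0.35459814 0.06405991]
.433,.331,.36,.5 [  -0.6 -212.4    0.6] 8.7
.55,.2,.37,.3 [  13.  -222.4 -174.5] 20.2
.67,.1065,.37,.09 [  51.7 -222.3 -321.6] 32.2
11.5 [0.4351 0.3321 0.1476] [-1.57  -0.008  0.652] [-0.1  0.3 -0.3] 0.0718 [-0.91  0.33  0.22  1.93 -0.09  0.88  0.01]
```

The roll stands in the tray with its top at 62 mm (5 + 57). Now to the leg, with the fingers closed.

Call:
{"name": "step_arm", "arguments": {"targets": [[0,-25,0,0],[0,-60,0,1],[0,-100,0,4],[0,-145,-10,8],[2,-190,-40,10],[6,-215,-85,14],[10,-222,-135,18],[16,-222,-185,22],[26,-222,-235,26],[38,-222,-280,30]], "hand": 0}}

```text
time_s: 12.75
position: [0.6339, 0.1294, 0.3655]
tool_rot: [-1.571, 0.0, 0.125]
wrist_force: [-0.1, 0.8, 0.3]
opening: 0.0005
```

```bash
python3 go.py .675,.1065,.37,.09 .675,.1065,.268,.09
```

```text
.675,.1065,.37,.09 [ 37.9  -4.6 -27.8] 2.0
.675,.1065,.268,.09 [ 38.   97.4 -27.9] 2.0
12.75 [0.6339 0.1294 0.3655] [-1.571  0.     0.125] [-0.1  0.8  0.3] 0.0005 [-0.61  0.36  0.49  1.41 -0.17  1.42  0.  ]
```

Call:
{"name": "step_arm", "arguments": {"targets": [[10,-2,-8,0.5],[20,-4,-15,1],[30,-4,-22,2],[36,-4,-27,2],[38,-4,-28,2],[38,-4,-28,2],[38,-4,-28,2],[38,-4,-28,2],[38,-4,-28,2],[38,-4,-28,2]]}}

```text
time_s: 14.0
position: [0.6743, 0.1081, 0.3693]
tool_rot: [-1.571, 0.0, 0.094]
wrist_force: [-0.2, -0.6, 0.6]
opening: 0.0006
```

```bash
python3 - <<'E'
from h import *
p,d,m=look("wrist");P=pts(d,m);cv2.imwrite("pics/w2.png",p)
for n in("wrist","top","side"):
    if n!="wrist": p,d,m=look(n);P=pts(d,m)
    g=np.hypot(P[...,0]-.622,P[...,1]-.105)
    q=P[(g<.022)&(P[...,2]>.265)&(P[...,2]<.305)];print(n,"foot",len(q), (q.mean(0),q.min(0),q.max(0)) if len(q) else 0)
E
python3 go.py .675,.1065,.268,.09
```

```text
wrist foot 384 (array([0.62610779, 0.10947208, 0.28944361]), array([0.61273354, 0.09896291, 0.26503931]), array([0.63548036, 0.11728042, 0.29517008]))
top foot 0 0
side foot 50 (array([0.61989453, 0.10224473, 0.28092933]), array([0.61177525, 0.09517435, 0.26527357]), array([0.63017749, 0.1111082 , 0.29320652]))
.675,.1065,.268,.09 [  0.5 101.3  -1.6] 0.2
14.15 [0.6743 0.1081 0.3693] [-1.571 -0.     0.094] [0.5 0.6 0.3] 0.0006 [-0.54  0.43  0.5   1.31 -0.2   1.46  0.03]
```

View pics/w2.png

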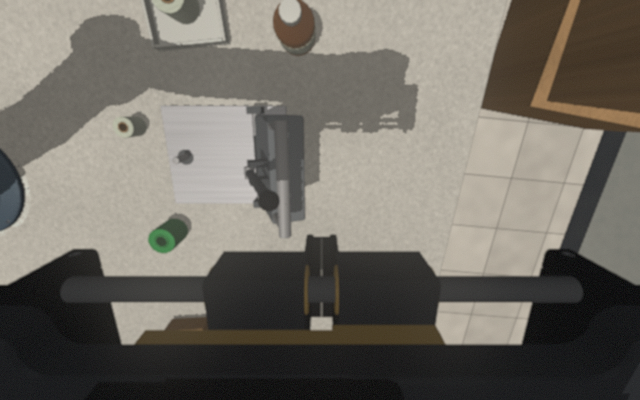

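The wrist view shows the bare spindle at (185,157), the roll in the tray (176,5), the foot at (267,200), and the closed fingers at (320,240) in front (+x) of the leg. I'll descend and pull back.

Call:
{"name": "step_arm", "arguments": {"targets": [[0,15,0,0],[0,32,0,0],[0,50,0,0],[0,68,0,0],[0,84,0,0],[0,95,0,0],[0,101,0,0],[0,101,0,0],[0,101,0,0],[0,101,0,0]]}}

```text
time_s: 15.4
position: [0.6746, 0.1081, 0.269]
tool_rot: [-1.571, -0.001, 0.094]
wrist_force: [0.4, 0.0, -0.2]
opening: 0.0007
```

Call:
{"name": "step_arm", "arguments": {"targets": [[-6,0,0,0],[-12,0,0,0],[-18,0,0,0],[-24,0,0,0],[-30,0,0,0],[-36,0,0,0],[-42,0,0,0],[-48,0,0,0],[-52,0,0,0],[-55,0,0,0]]}}

```text
time_s: 16.65
position: [0.6193, 0.103, 0.2684]
tool_rot: [-1.571, -0.0, 0.094]
wrist_force: [-0.2, 0.2, 0.5]
opening: 0.0004
```

Call:
{"name": "step_arm", "arguments": {"targets": [[-5,0,0,0],[-10,0,0,0],[-15,0,0,0],[-20,0,0,0],[-25,0,0,0],[-30,0,0,0],[-35,0,0,0],[-38,0,0,0],[-38,0,0,0],[-38,0,0,0]]}}

```text
time_s: 17.9
position: [0.5819, 0.0994, 0.2684]
tool_rot: [-1.571, -0.0, 0.094]
wrist_force: [-0.3, -0.4, -0.6]
opening: 0.0007
```

```bash
python3 - <<'E'
from h import *
p,d,m=look("side");cv2.imwrite("pics/s2.png",cv2.resize(p[100:280,200:440],None,fx=3,fy=3))
E
python3 go.py
```

```text
17.95 [0.5819 0.0994 0.2683] [-1.571 -0.     0.094] [-0.5  0.   0.8] 0.0009 [-0.62  0.3   0.49  1.7  -0.15  1.18  0.  ]
```

View pics/s2.png

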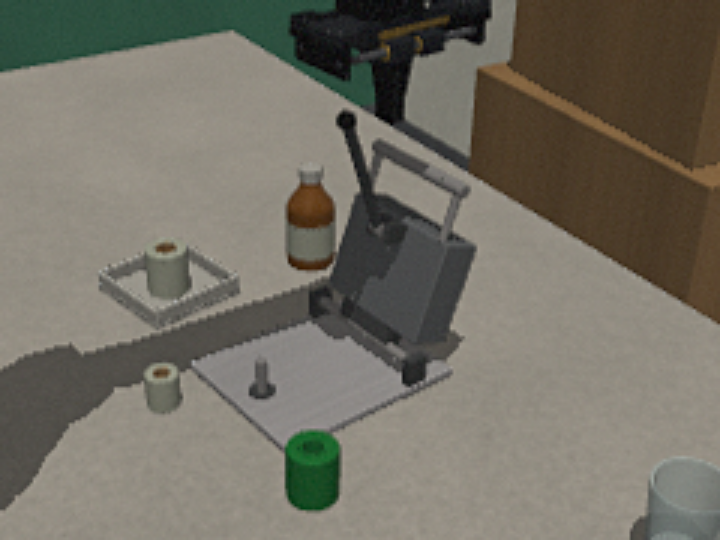

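The side view shows the leg swung back (foot at (345,118), clear of the fingers at (392,90)) and the roll standing in the tray (167,268). The leg is either mid-fall or near centre, so I'll nudge a bit more and let time pass.

Call:
{"name": "step_arm", "arguments": {"targets": [[-4,0,0,0],[-8,0,0,0],[-12,0,0,0],[-12,0,0,0],[-12,0,0,0],[-12,0,0,0],[-12,0,0,0],[-12,0,0,0],[-12,0,0,0],[-12,0,0,0]]}}

```text
time_s: 19.2
position: [0.5698, 0.0983, 0.2683]
tool_rot: [-1.571, 0.0, 0.094]
wrist_force: [0.1, -0.3, -0.1]
opening: 0.0005
```

```bash
python3 - <<'E'
from h import *
p,d,m=look("side");cv2.imwrite("pics/s3.png",cv2.resize(p[100:240,240:420],None,fx=3,fy=3))
P=pts(d,m)
q=P[(abs(P[...,1]-.095)<.03)&(P[...,0]<.54)&(P[...,0]>.39)&(P[...,2]>.085)&(P[...,2]<.3)]
print(len(q),q.min(0),q.max(0)); print(q[np.argsort(q[:,0])][:12].round(3))
E
python3 go.py .655,.107,.33,.09
```

```text
147 [0.43548784 0.07929032 0.1022333 ] [0.53993613 0.1019532  0.14513818]
[[0.435 0.088 0.105]
 [0.436 0.088 0.108]
 [0.436 0.088 0.112]
 [0.437 0.084 0.106]
 [0.438 0.085 0.102]
 [0.438 0.085 0.113]
 [0.438 0.092 0.112]
 [0.438 0.081 0.105]
 [0.439 0.087 0.108]
 [0.439 0.087 0.115]
 [0.439 0.082 0.114]
 [0.44  0.083 0.107]]
.655,.107,.33,.09 [ 85.6 -61.7   0.7] 0.2
19.25 [0.5698 0.0983 0.2683] [-1.571  0.     0.094] [ 0.2  0.1 -0.1] 0.0002 [-0.63  0.28  0.49  1.72 -0.14  1.17 -0.01]
```

View pics/s3.png

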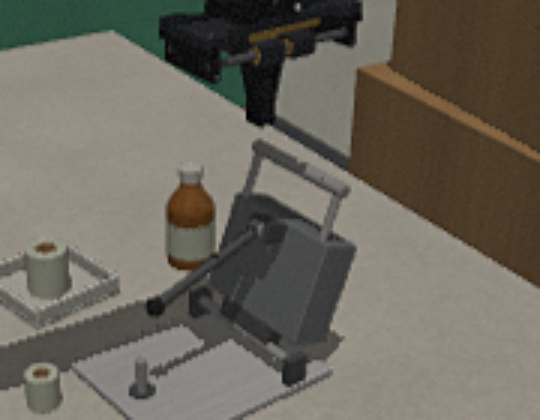

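The leg is fully down: the foot at (155,305) measures z ≈ 0.106, as predicted for 2.27 with the display on its stop. I'll rise, open and go above the rail.

Call:
{"name": "step_arm", "arguments": {"targets": [[0,-12,0,0],[8,-25,0,0],[18,-35,0,0],[28,-40,0,0],[38,-40,0,0],[48,-40,0,0],[55,-40,0,0],[58,-40,0,0],[58,-40,0,0],[58,-40,0,0]], "hand": 50}}

```text
time_s: 20.5
position: [0.6273, 0.1037, 0.3083]
tool_rot: [-1.571, 0.0, 0.094]
wrist_force: [-0.5, 0.9, -0.2]
opening: 0.0497
```

```bash
python3 - <<'E'
from h import *
for n in("wrist","side","top"):
    p,d,m=look(n);P=pts(d,m)
    if n=="wrist":cv2.imwrite("pics/w3.png",p)
    q=P[(abs(P[...,0]-.627)<.03)&(abs(P[...,1]-.106)<.055)&(P[...,2]>.2)&(P[...,2]<.224)]
    if len(q)<20: print(n,len(q));continue
    c,s=np.cos(.09),np.sin(.09); e=q[:,0]*c+q[:,1]*s
    print(n,len(q),q.mean(0).round(4),q.min(0).round(3),q.max(0).round(3),"fit yaw",-np.polyfit(q[:,1],q[:,0],1)[0],"along x",np.percentile(e,[2,50,98]).round(4), "top pts",q[q[:,2]>.2135].mean(0).round(4))
E
python3 go.py .628,.1065,.2078,.09
```

```text
wrist 1749 [0.629  0.1091 0.2144] [0.616 0.051 0.205] [0.641 0.161 0.218] fit yaw 0.0927135271044849 along x [0.6292 0.6362 0.6437] top pts [0.629  0.1092 0.2153]
side 134 [0.6243 0.1041 0.2109] [0.615 0.051 0.2  ] [0.637 0.161 0.218] fit yaw 0.09507468832556405 along x [0.6264 0.6304 0.6393] top pts [0.6274 0.1037 0.2148]
top 62 [0.6296 0.0597 0.2139] [0.623 0.051 0.205] [0.64  0.069 0.219] fit yaw 0.06525038127598952 along x [0.6261 0.6319 0.6413] top pts [0.6304 0.0602 0.2156]
.628,.1065,.2078,.09 [  0.9 100.7   2.7] 0.2
20.65 [0.6274 0.1037 0.3085] [-1.571 -0.     0.094] [ 0.2 -0.   0.6] 0.0496 [-0.59  0.36  0.5   1.53 -0.18  1.29  0.02]
```

View pics/w3.png

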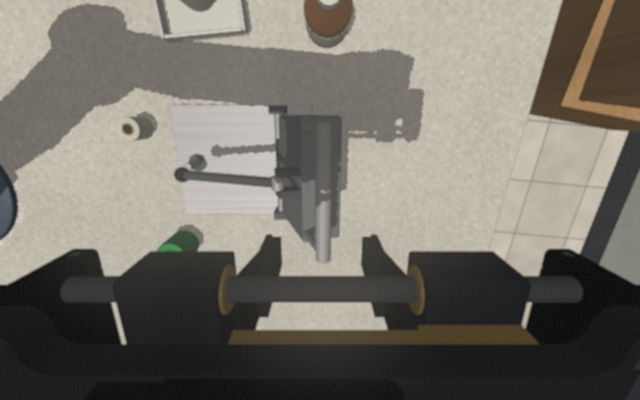

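The rail at (323,190) lies centred between the fingers; the leg is down toward the spindle. Descending to grip.

Call:
{"name": "step_arm", "arguments": {"targets": [[1,15,2,0],[1,32,2,0],[1,50,2,0],[1,67,2,0],[1,82,2,0],[1,93,2,0],[1,100,2,0],[1,102,2,0],[1,102,2,0],[1,102,2,0]]}}

```text
time_s: 21.9
position: [0.6287, 0.1059, 0.2069]
tool_rot: [-1.571, -0.001, 0.094]
wrist_force: [0.0, 0.6, -0.2]
opening: 0.0503
```

Call:
{"name": "step_arm", "arguments": {"targets": [[0,0,0,0],[0,0,0,0],[0,0,0,0],[0,0,0,0],[0,0,0,0],[0,0,0,0],[0,0,0,0],[0,0,0,0],[0,0,0,0],[0,0,0,0]], "hand": 0, "newtons": 20}}

```text
time_s: 23.15
position: [0.6293, 0.1059, 0.2088]
tool_rot: [-1.57, -0.003, 0.094]
wrist_force: [-1.8, 0.9, 10.5]
opening: 0.0003
```

```bash
python3 - <<'E'
import numpy as np
x0,z0=190*np.sin(.36),190*np.cos(.36)
for a in np.linspace(.36,0,13): print(round(a,3),round(190*np.sin(a)-x0,1),round(-(190*np.cos(a)-z0),1))
E
python3 go.py
```

```text
0.36 0.0 -0.0
0.33 -5.4 -1.9
0.3 -10.8 -3.7
0.27 -16.3 -5.3
0.24 -21.8 -6.7
0.21 -27.3 -8.0
0.18 -32.9 -9.1
0.15 -38.5 -10.0
0.12 -44.2 -10.8
0.09 -49.9 -11.4
0.06 -55.5 -11.8
0.03 -61.2 -12.1
0.0 -66.9 -12.2
23.15 [0.6293 0.1059 0.2088] [-1.57  -0.003  0.094] [-1.8  0.9 10.5] 0.0003 [-0.57  0.44  0.47  1.66 -0.22  1.1   0.05]
```

The opening reads 0, so the rail is not between the pads. I'll look before doing anything else.

```bash
python3 - <<'E'
from h import *
print(ctrl.nose_length)
p,d,m=look("side");P=pts(d,m)
a=cv2.resize(p[110:210,270:390],None,fx=3,fy=3,interpolation=cv2.INTER_CUBIC)
w,dw,mw=look("wrist");b=w[100:400,140:500]
cv2.imwrite("pics/c4.png",np.hstack([a,b]))
q=P[(abs(P[...,0]-.62)<.05)&(abs(P[...,1]-.106)<.07)&(abs(P[...,1]-.106)>.03)&(P[...,2]>.195)&(P[...,2]<.23)]
print(len(q),q.mean(0),q.min(0),q.max(0))
E
python3 go.py
```

```text
0.017
119 [0.62527621 0.09471418 0.20904422] [0.61402662 0.03615379 0.19506529] [0.64103582 0.17469988 0.21645941]
23.25 [0.6293 0.1059 0.2088] [-1.57  -0.003  0.094] [-2.7  0.2  9.3] 0.0002 [-0.57  0.44  0.47  1.66 -0.22  1.1   0.05]
```

View pics/c4.png

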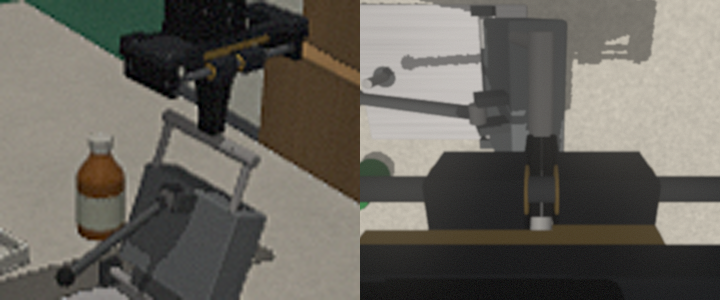

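```bash
python3 - <<'E'
from h import *
p,d,m=look("side");P=pts(d,m)
for v in range(130,166,2): print(v,[(P[v,u].round(3).tolist(),int(p[v,u].mean())) for u in (338,341)])
E
```

```text
130 [([0.599, 0.08, 0.306], 27), ([0.604, 0.073, 0.308], 33)]
132 [([0.599, 0.08, 0.3], 52), ([0.599, 0.066, 0.305], 52)]
134 [([0.59, 0.067, 0.3], 63), ([0.599, 0.065, 0.299], 70)]
136 [([0.605, 0.087, 0.284], 23), ([0.6, 0.067, 0.292], 31)]
138 [([0.614, 0.098, 0.272], 14), ([0.62, 0.091, 0.273], 16)]
140 [([0.614, 0.098, 0.265], 24), ([0.622, 0.093, 0.265], 10)]
142 [([0.616, 0.1, 0.257], 15), ([0.623, 0.094, 0.259], 17)]
144 [([0.618, 0.103, 0.249], 8), ([0.622, 0.093, 0.252], 13)]
146 [([0.621, 0.106, 0.241], 7), ([0.622, 0.092, 0.246], 23)]
148 [([0.619, 0.103, 0.236], 15), ([0.624, 0.094, 0.238], 18)]
150 [([0.622, 0.106, 0.227], 16), ([0.624, 0.094, 0.232], 7)]
152 [([0.62, 0.103, 0.222], 9), ([0.623, 0.091, 0.226], 14)]
154 [([0.624, 0.108, 0.212], 47), ([0.625, 0.093, 0.218], 13)]
156 [([0.623, 0.105, 0.207], 65), ([0.624, 0.091, 0.212], 69)]
158 [([0.874, 0.434, 0.0], 128), ([0.622, 0.088, 0.207], 59)]
160 [([0.859, 0.415, 0.002], 139), ([0.873, 0.412, -0.0], 133)]
162 [([0.853, 0.405, -0.002], 138), ([0.861, 0.395, 0.001], 140)]
164 [([0.839, 0.387, 0.0], 146), ([0.853, 0.384, -0.002], 142)]
```

```bash
python3 - <<'E'
from h import *
m=imaging.camera_model("side");K=m["camera_matrix"]
for z in(.245,.251,.258,.265,.272,.28):
    c=m["R"]@np.array([.570,.098,z])+m["t"];u=K@c/c[2];print(z,u[:2].round(1),"s3 crop",((u[:2]-[240,100])*3).round(0))
E
```

```text
0.245 [325.7 149.3] s3 crop [257. 148.]
0.251 [325.8 147.4] s3 crop [257. 142.]
0.258 [325.8 145.2] s3 crop [258. 136.]
0.265 [325.9 143.1] s3 crop [258. 129.]
0.272 [326.  140.9] s3 crop [258. 123.]
0.28 [326.1 138.3] s3 crop [258. 115.]
```

In the earlier picture with the TCP at 0.268, the closed fingertips project to z ≈ 0.272. So the closed tips end about 4 mm above the TCP, some 20 mm short of what the text says, and the fingers closed on top of the bar. I'll lift, reopen and grip about 20 mm lower. The housing top is at 0.158 or below, so that still clears.

Call:
{"name": "step_arm", "arguments": {"targets": [[0,-10,0,0],[0,-25,0,0],[0,-35,0,0],[0,-35,0,0],[0,-35,0,0],[0,-35,0,0],[0,-35,0,0],[0,-35,0,0],[0,-35,0,0],[0,-35,0,0]], "hand": 50}}

```text
time_s: 24.55
position: [0.6284, 0.1058, 0.2413]
tool_rot: [-1.571, -0.0, 0.094]
wrist_force: [0.3, 0.4, 1.2]
opening: 0.0502
```

```bash
python3 - <<'E'
from h import *
p,d,m=look("side");P=pts(d,m);K=m["camera_matrix"]
q=P[(p.max(2)<45)&(abs(P[...,0]-.628)<.06)&(abs(P[...,1]-.106)<.02)&(P[...,2]>.219)&(P[...,2]<.3)]
print("dark finger pts lowest",q[np.argsort(q[:,2])][:10].round(3))
for n in("side",):
  r=P[(abs(P[...,0]-.627)<.03)&(abs(P[...,1]-.106)<.055)&(P[...,2]>.2)&(P[...,2]<.222)];print(r.mean(0),r.max(0))
E
python3 go.py .6285,.106,.188,.09
```

```text
dark finger pts lowest [[0.662 0.099 0.248]
 [0.655 0.1   0.249]
 [0.596 0.108 0.249]
 [0.654 0.109 0.249]
 [0.657 0.098 0.249]
 [0.655 0.116 0.249]
 [0.655 0.105 0.251]
 [0.595 0.096 0.251]
 [0.595 0.112 0.251]
 [0.599 0.091 0.252]]
[0.62432581 0.10354525 0.21088841] [0.63852232 0.16086577 0.21611405]
.6285,.106,.188,.09 [ 0.2 53.3  0.2] 0.2
24.6 [0.6284 0.1058 0.2413] [-1.571  0.     0.094] [-0.8  0.2  0.1] 0.0503 [-0.58  0.41  0.48  1.62 -0.2   1.16  0.04]
```

The open tips also end about 7 mm above the TCP, consistent with that. I'll use a TCP height of 0.183.

Call:
{"name": "step_arm", "arguments": {"targets": [[0,10,0,0],[0,20,0,0],[0,30,0,0],[0,38,0,0],[0,46,0,0],[0,53,0,0],[0,58,0,0],[0,58,0,0],[0,58,0,0],[0,58,0,0]]}}

```text
time_s: 25.85
position: [0.6286, 0.1059, 0.1837]
tool_rot: [-1.571, -0.001, 0.094]
wrist_force: [-0.3, -0.3, -0.7]
opening: 0.0498
```

Call:
{"name": "step_arm", "arguments": {"targets": [[0,0,0,0],[0,0,0,0],[0,0,0,0],[0,0,0,0],[0,0,0,0],[0,0,0,0],[0,0,0,0],[0,0,0,0],[0,0,0,0],[0,0,0,0]], "hand": 0, "newtons": 20}}

```text
time_s: 27.1
position: [0.6285, 0.1058, 0.1834]
tool_rot: [-1.571, -0.0, 0.094]
wrist_force: [1.5, -1.0, -1.5]
opening: 0.0154
```

The fingers hold the 16 mm bar (opening 15.4 mm). Raising along the arc.

Call:
{"name": "step_arm", "arguments": {"targets": [[-2.5,-0.9,0,0],[-6,-2.1,0,0],[-10.8,-3.7,0,0],[-16.3,-5.3,0,0],[-21.8,-6.7,0,0],[-27.3,-8,0,0],[-31,-8.7,0,0],[-33,-9.1,0,0],[-33,-9.1,0,0],[-33,-9.1,0,0]]}}

```text
time_s: 28.35
position: [0.5961, 0.1029, 0.1931]
tool_rot: [-1.57, -0.001, 0.094]
wrist_force: [3.0, 1.0, 5.8]
opening: 0.0153
```

Call:
{"name": "step_arm", "arguments": {"targets": [[-3,-0.5,0,0],[-7,-1.2,0,0],[-11.5,-1.8,0,0],[-16.5,-2.2,0,0],[-21,-2.5,0,0],[-25,-2.8,0,0],[-28,-3,0,0],[-30,-3,0,0],[-30,-3,0,0],[-30,-3,0,0]]}}

```text
time_s: 29.6
position: [0.5653, 0.1, 0.195]
tool_rot: [-1.571, 0.001, 0.094]
wrist_force: [1.1, 1.5, 1.0]
opening: 0.0153
```

```bash
cat > ang.py <<'E'
from h import *
p,d,m=look("side");P=pts(d,m)
c,s=np.cos(.093),np.sin(.093)
e=np.stack([(P[...,0]-.4245)*c+(P[...,1]-.087)*s-.077,-(P[...,0]-.4245)*s+(P[...,1]-.087)*c,P[...,2]],-1)
k=(abs(e[...,1])<.06)&(e[...,0]>.02)&(e[...,0]<.2)
r=e[k&(e[...,2]>.2)&(e[...,2]<.235)&(abs(e[...,1])>.02)&(abs(e[...,1])<.055)];print("rail",len(r),r.mean(0).round(4),r.max(0).round(4),np.degrees(0))
b=e[k&(e[...,2]>.065)&(e[...,2]<.15)&(abs(e[...,1])>.025)&(e[...,0]<.12)]
f=np.polyfit(b[:,2],b[:,0],1);print("back face tilt",np.arctan(f[0]),len(b))
f=e[(abs(e[...,1])<.02)&(abs(e[...,0]+.077)<.03)&(e[...,2]>.052)&(e[...,2]<.12)];print("foot",len(f),f.mean(0).round(4),f.max(0).round(4))
cv2.imwrite("pics/s5.png",cv2.resize(p[100:260,220:420],None,fx=3,fy=3))
E
python3 ang.py; python3 go.py
```

```text
rail 82 [ 0.0597 -0.0056  0.2228] [0.0682 0.0547 0.229 ] 0.0
back face tilt 0.01538842019723342 265
foot 73 [-0.0681 -0.0024  0.0725] [-0.0477  0.0065  0.0934]
29.65 [0.5653 0.1    0.195 ] [-1.571e+00  1.000e-03  9.400e-02] [1.5 1.8 0.5] 0.0151 [-0.62  0.34  0.48  1.82 -0.18  1.02  0.02]
```

View pics/s5.png

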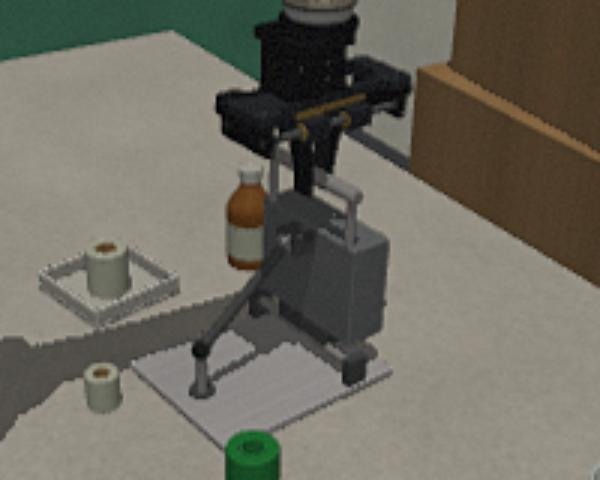

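The display is nearly upright (tilt ≈ 0.02) and the foot at (201,350) is almost on the spindle. I'll move the last few millimetres gently, watching the force.

Call:
{"name": "step_arm", "arguments": {"targets": [[-0.5,0,0,0],[-1,0,0,0],[-1.5,0,0,0],[-2,0,0,0],[-2.5,0,0,0],[-3,0,0,0],[-3.5,0,0,0],[-3.5,0,0,0],[-3.5,0,0,0],[-3.5,0,0,0]]}}

```text
time_s: 30.9
position: [0.5619, 0.0997, 0.1952]
tool_rot: [-1.571, 0.001, 0.094]
wrist_force: [1.2, 3.5, -3.9]
opening: 0.0157
```

```bash
python3 ang.py; python3 go.py; python3 - <<'E'
from h import *
print([ctrl.get_state()["wrist_force"].round(1).tolist() for _ in range(2)])
E
```

```text
rail 80 [ 0.0562 -0.0059  0.2229] [0.0647 0.0547 0.2288] 0.0
back face tilt -0.004734389598124133 268
foot 72 [-0.0675 -0.0027  0.0713] [-0.0476  0.0055  0.0915]
30.95 [0.562  0.0997 0.1952] [-1.571  0.     0.094] [ 0.5  3.9 -4.6] 0.0156 [-0.62  0.34  0.48  1.83 -0.18  1.02  0.02]
[[0.5, 3.9, -4.6], [0.5, 3.9, -4.6]]
```

Call:
{"name": "step_arm", "arguments": {"targets": [[0,0.3,0.3,0],[0,0.5,0.5,0],[0,0.5,0.5,0],[0,0.5,0.5,0],[0,0.5,0.5,0],[0,0.5,0.5,0],[0,0.5,0.5,0],[0,0.5,0.5,0],[0,0.5,0.5,0],[0,0.5,0.5,0]]}}

```text
time_s: 32.2
position: [0.5623, 0.0998, 0.1951]
tool_rot: [-1.571, -0.001, 0.093]
wrist_force: [1.4, -1.1, 0.7]
opening: 0.0153
```

```bash
python3 ang.py; python3 go.py; python3 - <<'E'
from h import *
p,d,m=look("side");a=cv2.imread("pics/side0.png")
for n,(u0,u1,v0,v1) in dict(box=(340,400,290,345),beaker=(412,448,250,295),bottle=(292,304,150,190)).items(): print(n,cv2.absdiff(p,a)[v0:v1,u0:u1].mean())
q=pts(d,m);q=q[(np.hypot(q[...,0]-.433,q[...,1]-.331)<.05)&(q[...,2]>.03)&(q[...,2]<.09)];print("roll",q.max(0),np.median(q,0))
E
```

```text
rail 78 [ 0.0565 -0.0055  0.2231] [0.0652 0.0542 0.229 ] 0.0
back face tilt -0.0025922826345318177 258
foot 71 [-0.0676 -0.003   0.0717] [-0.047   0.0039  0.0928]
32.25 [0.5624 0.0998 0.1952] [-1.571e+00 -1.000e-03  9.300e-02] [ 3.1 -0.5  2. ] 0.0155 [-0.62  0.34  0.48  1.83 -0.18  1.02  0.02]
box 5.466969696969697
beaker 5.995884773662551
bottle 5.822222222222222
roll [0.45845716 0.35525647 0.06398553] [0.42884042 0.3148408  0.05514468]
```

View pics/s5.png

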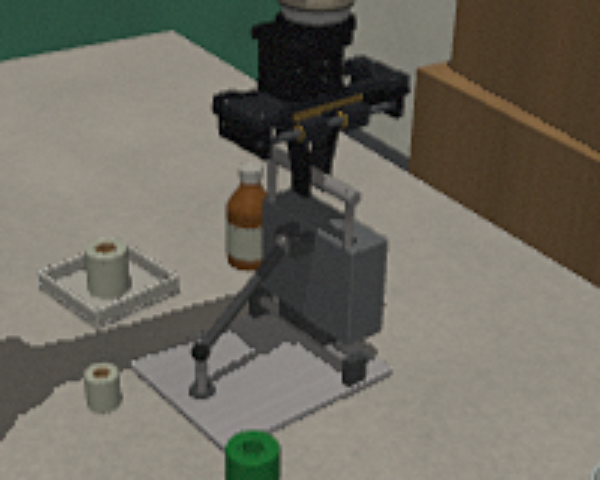

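The display is upright, the foot at (201,350) sits on the spindle, the bar is held, and the roll stands in the tray. The box, beaker and bottle differ from the first image only by noise. Handing in.

```bash
python3 -c "
from bench import ctrl
print(ctrl.close_job())"
```

```text
the job is handed in; nothing more can be done
None
```

I carried out all three steps in the order asked and handed the job in at about 32 s, still holding the top rail.

**Last checks:**
- **Roll:** it stands on end in the tray. I measured its top at 62 to 64 mm; the expected height is 62 mm.
- **Leg:** it went over centre and dropped fully down. In the last picture its foot sits on the bare spindle.
- **Display:** it is upright to within about 0.005 rad. The gripper holds the bar (opening 15.4 mm, 20 N grip), and forces at the wrist are only a few newtons.
- **Box, bottle and beaker:** their image regions differ from the first picture only by noise, so they look undisturbed.

**What disagreed:** the fingertips end 4 to 7 mm above the reported TCP, not 17 mm ahead of it as stated. Because of this, my first rail grip closed on top of the bar with about 10 N. I saw the zero opening, measured the tips in the side camera and gripped again about 25 mm lower, which held.

The roll was therefore held only near its top edge while I moved it, but it was set down properly.

I viewed 10 pictures before handing in, plus a last one as a final check.

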